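# Centre-punch the red drill spot

### The arm

A 6-joint arm with a two-finger parallel gripper is mounted at the origin on a cart in front of the work surface, level with it; the furniture and walls round the work are solid. World frame = base frame: x ahead of the robot, y to its left, z up, the work surface at z = 0. Lengths are in mm, angles in rad, forces in N, time in s.
With the tool pointing down it reaches from about 275 to 750 mm from the base axis. Payload 10.2 kg.
Tool frame: the origin (TCP) lies at the very end of the fingers, on their centre line; the grasp point (between the pads) lies 19 mm behind it; z points along the fingers, y is the line along which they close (so a half turn about z gives the same grasp; the last joint's range is limited). The gripper opens to 85 mm and grips with 20 to 120 N. Pads are 22 mm wide; open, the fingers measure 114 mm over their backs; the gripper's body (76 mm by 85 mm) begins 54 mm behind the grasp point. The pads swing forward as they close: fully open they stand 13 mm farther back than shut.
Start: joints at [-1.338, 0.313, 1.498, -0, 1.331, -0.223], TCP at [231.084, -471.414, 231.294] pointing down, gripper open.
Joint ranges: [-2.94, 2.94], [-0.97, 2.17], [0.19, 2.56], [-1.23, 4.37], [0.02, 3.11], [-2.88, 2.88]. Speed limits (rad/s): [2.39, 2.39, 3.01, 3.14, 3.14, 3.14].

### API

Orientations are given as a unit quaternion [w, x, y, z].
In Python, from rig import monitor, eyes, job gives the robot as it stands. The module is installed in compiled form; this text tells all that it offers.
- The arm moves only by the tool send_rows, never from a script. Its argument "targets" is one flat list of numbers, 7 for each row, row after row: the turn, a rotation vector about the tool's x, y, z in degrees, then the shift along the tool's x, y, z in units of 60 mm (1.0 is 60 mm), then the opening, from -1 (shut) to 1 (fully open), so that 0 is half open. A call has 1 to 5 rows; each row shifts and turns the commanded pose from where the row before left it, along the tool's axes as they then stand; what a row does not reach is not made up. A row lasts 1/8 s, in which the tool goes at most 62.5 mm and 10.7 degrees, less where a joint would pass 70% of its speed; a pose out of reach is approached as far as the arm can. A call is refused whole if a number of a shift passes 1 or a number of a turn 10.7, either way. A call with a gripper value outside its range is refused whole. The fingers move at their own pace and stop on an object; "newtons" is the grip in N (left out, the last holds). Time passes only in rows, so rows that do not move let the fingers close. It gives the time, the measured TCP pose, the force, the opening and the grip force at its end, in the units of the state.
- monitor.sense(): the state, without advancing time (a new reading comes with each control period).
- eyes.capture(name): name is "side" or "top"; returns a dict with "img" (400x640x3 uint8, red, green, blue), "K" (3x3 intrinsics, pixels), "distortion" ([k1, k2, p1, p2, k3] as OpenCV has them; the pictures are not rectified), "R" (3x3) and "t" (3): a world point X has camera coordinates R X + t. Camera axes: x right, y down, z forward; pixel columns grow to the right and rows downward; lengths in mm; the calibration is good to about 2 mm. A picture is of the moment at which its call begins. There is no depth.
- job.finish_job(): hands the job in; it is judged then, once.
The state is a dict: "time_s": time; "joints": joint angles; "dq": joint speeds; "tau": joint torques, N m; "eef_pos": TCP position; "ee_rot": TCP orientation; "force": force on the tool from outside, world axes, zero at the start; "wrist_torque": the same for the moment, N m; "grip_width": opening from 0.0 (shut) to 1.0 (fully open); "grip_force": force on a finger pad.
Only numpy, scipy, OpenCV 4.12 (cv2) and the standard library are available. Lean on these libraries where they do the work, as an engineer would, in place of code of your own. Each camera call takes 0.05 s, during which the arm holds its last target. There are 200 camera calls.

### The job

Stand the blue centre punch upright on the flat metal bracket blank with its foot over the drill spot ringed in red, then press its orange cap straight down until the spring inside snaps. Let go so that the cap comes back up, and leave the punch standing on the red spot; do not punch anywhere else, and leave both blanks where they lie.

Things in the scene. Friction and masses are not known exactly. Their poses are not given: they have to be found in the camera images.
- punch_mid (a point): Loose centre punch, 0.35 kg, upright, round, 94 mm tall. Point: on its axis, 50 mm above its underside; z up along the axis. Blue foot 52 mm across, 10 mm high, tapering until 22 mm; blue ribbed barrel 26 mm across, 22 to 78 mm up (grip here from above, any direction); orange cap 23 mm across, 78 to 94 mm up, flat top 44 mm above this point. The punching point is under the foot's centre.
- punch_cap (a joint): How far the orange cap is pressed down into the barrel, in m: 0 = up, 0.012 = end stop. The load climbs from about 1 N to a peak of about 11 N near 0.004, then the hidden spring snaps and gives way: the load falls to about 2 N and the cap runs on to the stop. The mark is made past 0.010. It springs back up by itself when let go.
- red_spot (a point): Drill spot to punch: red ring 22 mm across, white middle, black dot, on the upper face of a loose flat light grey metal bracket blank, 120 x 80 x 6 mm, 0.45 kg, flat on the bench. Point: the black dot, 6 mm above the bench. x runs along the blank's long side, z up; the spot lies on the centre line, 18 mm from the blank's centre towards +x. Two 8 mm holes at the other end.
- blue_spot (a point): The drill spot of the other, otherwise equal blank: ring in blue. Not to be punched. Same meaning of the point and axes as for red_spot.
Mind the look-alikes: they are no part of the job. Several things look just like the part that bears punch_mid: the one meant starts farthest from the robot's base. What is shaped like the part that bears red_spot but purple is not meant.

How it is judged:
By the outcome, as a careful person would: the job done as asked, in the order asked, and still so for the second after the job is handed in, with the robot touching nothing.
It also fails if it takes over 42 s, if anything falls off the work surface, if the arm or the gripper's body presses on something with over 40 N, if the wrist force passes 120 N, or if a joint passes its speed limit or range.

## Working session

There is one attempt and no reset: what is moved stays moved. The work goes in short steps, Python scripts to look and compute and a tool call to move; the robot and the scene stay as the last step left them, time stands still between calls to the robot, and variables do not carry over. Pictures are saved under pics/ and viewed, at most 10 in all, crops included, and the job is handed in when it is done.

Besides the shell and the picture viewer there is one more tool, called after "Request:" in YAML: its name, and indented under it one key for each argument. send_rows: Moves the arm, as the interface text tells. Its arguments: {"type":"object","properties":{"targets":{"type":"array","items":{"type":"number"}},"newtons":{"type":"number"}},"required":["targets"]}

```bash
mkdir -p pics; cat > h.py <<'E'
import numpy as np, cv2, pickle
from rig import monitor, eyes, job
def snap(n,f):
    c=eyes.capture(n); cv2.imwrite(f'pics/{f}.png',cv2.cvtColor(c['img'],cv2.COLOR_RGB2BGR)); pickle.dump(c,open(f'pics/{f}.pkl','wb')); return c
def ray(c,uv):
    K=np.array(c['K'],float);R=np.array(c['R']);t=np.array(c['t']).ravel()
    p=cv2.undistortPoints(np.array([[uv]],float),K,np.array(c['distortion'],float)).ravel()
    return -R.T@t, R.T@np.array([p[0],p[1],1])
def at_z(c,uv,z):
    o,d=ray(c,uv); return o+d*(z-o[2])/d[2]
def proj(c,X):
    R=np.array(c['R']);t=np.array(c['t'],float).ravel()
    return cv2.projectPoints(np.array(X,float).reshape(-1,1,3),cv2.Rodrigues(R)[0],t,np.array(c['K'],float),np.array(c['distortion'],float))[0].reshape(-1,2)
def load(f): return pickle.load(open(f'pics/{f}.pkl','rb'))
E
python3 - <<'E'
from h import *
for n in('top','side'):
    c=snap(n,n+'0'); o,_=ray(c,(320,200)); print(n,o.round(),c['K'][0][0])
print(monitor.sense())
E
```

```text
top [ 247.  -56. 1274.] 480.77415948713156
side [472. 805. 411.] 418.8619617154218
{'time_s': 0.1, 'joints': array([-1.33838055e+00,  3.13371818e-01,  1.49836017e+00,  8.10304545e-06,
        1.33098703e+00, -2.23376913e-01]), 'dq': array([ 9.06902579e-05, -4.89945977e-04, -1.77556966e-04,  3.38673838e-04,
        3.06439114e-05,  9.76295903e-04]), 'tau': array([ 1.76092937e-03, -4.12899292e+01, -2.60143840e+01, -2.09426748e-04,
        3.02897795e-03, -1.44888688e-07]), 'eef_pos': array([ 231.03978999, -471.17714954,  230.80403029]), 'ee_rot': array([-5.63190027e-04,  9.74143890e-01,  2.25927788e-01,  1.38976249e-06]), 'force': array([ 0.10861471, -0.25191754, -0.40042343]), 'wrist_torque': array([ 0.00157351, -0.06134656, -0.00787299]), 'grip_force': 0.0, 'grip_width': 0.997709665389201}
```

View pics/top0.png

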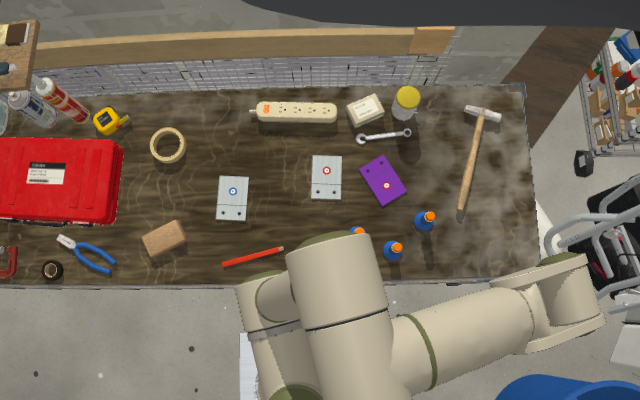

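View pics/side0.png

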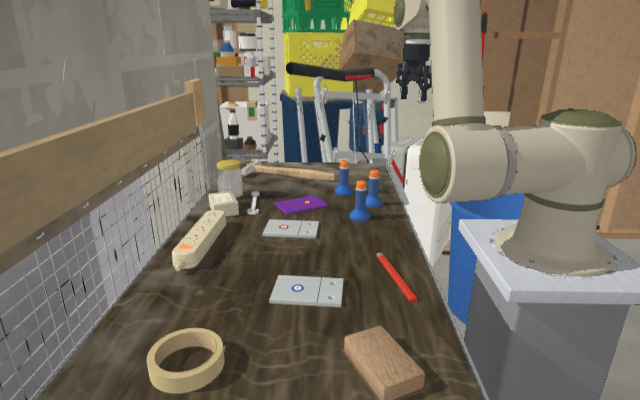

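Top view: the red spot is near (326,171), the purple decoy near (387,185), and the punches near (424,221), (392,250) and (358,232), the last partly hidden by the arm. The side view shows three punches, with feet near (344,190), (373,203) and (360,216). I'll enlarge both.

```bash
python3 - <<'E'
from h import *
t=load('top0');s=load('side0')
def crop(c,x0,y0,w,h,k,f): cv2.imwrite(f'pics/{f}.png',cv2.resize(cv2.cvtColor(c['img'][y0:y0+h,x0:x0+w],cv2.COLOR_RGB2BGR),None,fx=k,fy=k,interpolation=cv2.INTER_CUBIC))
crop(t,300,145,150,120,5,'tc')
crop(s,255,150,140,100,5,'sc')
for u in[(428,214),(396,244),(360,229)]: p=at_z(t,u,94);print(p,np.hypot(p[0],p[1]))
print(at_z(t,(326,171),6))
E
```

```text
[ 436.68828124 -330.61843993   94.        ] 547.7273115274132
[ 363.74752752 -246.0207154    94.        ] 439.13375660188024
[ 403.37996143 -158.38374799   94.        ] 433.35990228668453
[576.17428697 -79.85028518   6.        ]
```

View pics/tc.png

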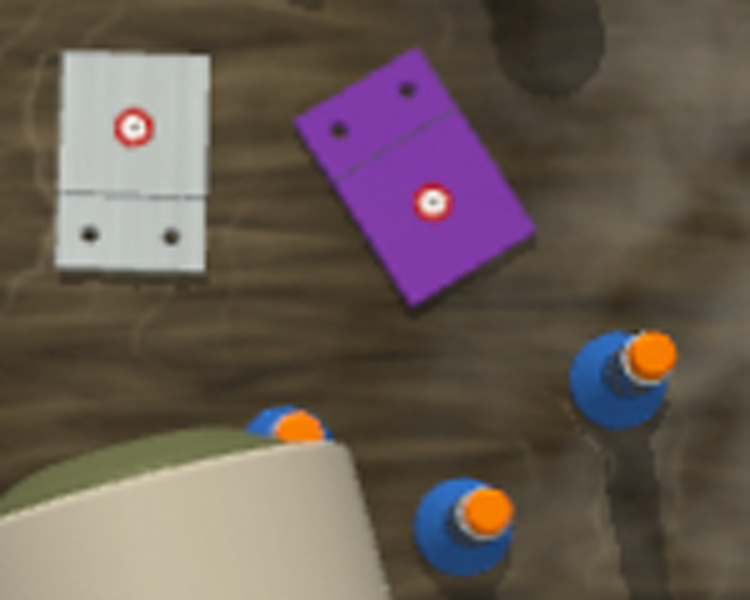

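View pics/sc.png

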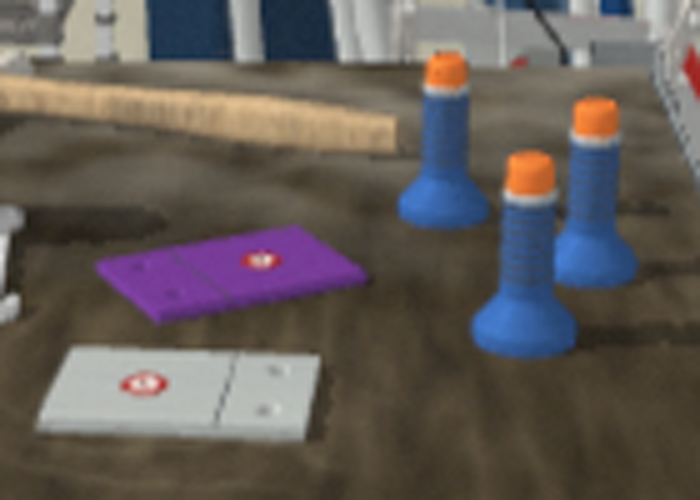

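```bash
cat >> h.py <<'E'
from scipy.spatial.transform import Rotation as Ro
def delta(goal):  # world displacement -> tool units, from measured
    s=monitor.sense(); q=s['ee_rot']; R=Ro.from_quat([q[1],q[2],q[3],q[0]])
    return (R.inv().apply(np.array(goal)-s['eef_pos'])/60).round(3), R.as_matrix().round(3), s['eef_pos'].round(1), s['time_s']
E
python3 - <<'E'
from h import *
t=load('top0');s=load('side0')
px=lambda x,y,a,b:(a+x/5-.4,b+y/5-.4)
print('cap top',at_z(t,px(651,355,300,145),94),'foot',at_z(t,px(618,380,300,145),6))
print('side: foot lowest->',at_z(s,px(443,206,255,150),10),'cap',at_z(s,px(446,60,255,150),94))
print('spot',at_z(t,px(134,127,300,145),6),at_z(s,px(144,384,255,150),6))
cs=[at_z(t,px(x,y,300,145),6) for x,y in[(62,52),(210,56),(206,270),(56,266)]];print(cs,np.mean(cs,0))
print(delta([437,-331,150]))
E
```

```text
cap top [ 432.51767613 -334.92199404   94.        ] foot [ 433.23630035 -336.92423101    6.        ]
side: foot lowest-> [ 433.71262105 -321.20405831   10.        ] cap [ 433.94388944 -328.6863789    94.        ]
spot [578.95566898 -81.01415651   6.        ] [578.47511454 -80.52074978   6.        ]
[array([622.3635619 , -42.72618831,   6.        ]), array([ 618.12011239, -123.73327019,    6.        ]), array([ 498.67566852, -117.59206566,    6.        ]), array([502.8337154 , -36.98150929,   6.        ])] [560.49826455 -80.25825836   6.        ]
(array([ 4.11 , -0.585,  1.348]), array([[ 0.898,  0.44 , -0.   ],
       [ 0.44 , -0.898,  0.001],
       [ 0.   , -0.001, -1.   ]]), array([ 231. , -471.2,  230.8]), 0.1)
```

Request:
send_rows:
  targets: [0,0,0,0.8,-0.11,0.27,1,0,0,0,0.8,-0.11,0.27,1,0,0,0,0.8,-0.11,0.27,1,0,0,0,0.8,-0.11,0.27,1,0,0,0,0.8,-0.11,0.27,1]
  newtons: 40

```text
time_s: 0.72
eef_pos: [433.2, -335.0, 149.6]
ee_rot: [-0.0, 0.974, 0.226, -0.0]
force: [-0.1, -0.6, -0.5]
grip_width: 1.001
grip_force: 0.0
```

Request:
send_rows:
  targets: [0,0,0,0,0,0,1,0,0,0,0,0,0,1]

```text
time_s: 0.98
eef_pos: [431.7, -336.4, 150.3]
ee_rot: [-0.0, 0.974, 0.226, -0.0]
force: [-0.4, 0.3, 0.4]
grip_width: 1.004
grip_force: 0.0
```

```bash
python3 - <<'E'
from h import *
print(delta([433,-335,150]))
t=snap('top','t1');s=snap('side','s1')
def crop(c,x0,y0,w,h,k): return cv2.resize(cv2.cvtColor(c['img'][y0:y0+h,x0:x0+w],cv2.COLOR_RGB2BGR),None,fx=k,fy=k,interpolation=cv2.INTER_CUBIC)
cv2.imwrite('pics/c1.png',np.hstack([crop(t,370,160,100,110,4),crop(s,300,110,100,110,4)]))
p=monitor.sense()['eef_pos'];print(p,proj(t,[p]),proj(s,[p]))
E
```

```text
(array([ 0.029, -0.012,  0.005]), array([[ 0.898,  0.44 , -0.   ],
       [ 0.44 , -0.898, -0.   ],
       [-0.   , -0.   , -1.   ]]), array([ 431.7, -336.4,  150.3]), 0.975)
[ 431.41998009 -336.97081022  150.66015009] [[435.96043974 212.20946036]] [[345.15517659 140.9923008 ]]
```

View pics/c1.png

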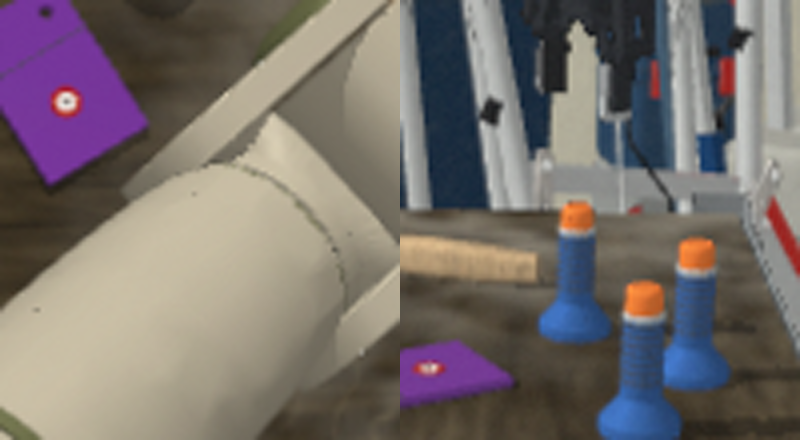

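The side crop shows the open fingers straddling the far punch, with its axis at about x = 344 px and the finger mid at about 346 px. The arm hides the punch in the top view. I'll descend with a small correction and grip.

Request:
send_rows:
  targets: [0,0,0,0.05,-0.01,0.5,1,0,0,0,0,0,0.5,1,0,0,0,0,0,0.5,1,0,0,0,0,0,0.48,1,0,0,0,0,0,0,1]

```text
time_s: 1.7
eef_pos: [433.2, -334.3, 30.4]
ee_rot: [-0.001, 0.974, 0.225, -0.001]
force: [1.2, -0.3, -0.0]
grip_width: 1.001
grip_force: 0.0
```

Request:
send_rows:
  targets: [0,0,0,0,0,0,-0.2,0,0,0,0,0,0,-0.4,0,0,0,0,0,0,-1,0,0,0,0,0,0,-1,0,0,0,0,0,0,-1]

```text
time_s: 2.33
eef_pos: [434.7, -334.6, 32.2]
ee_rot: [0.001, 0.974, 0.226, 0.0]
force: [0.0, 0.2, 5.9]
grip_width: 0.294
grip_force: 39.1
```

Request:
send_rows:
  targets: [0,0,0,0,0,0,-1,0,0,0,0,0,0,-1,0,0,0,0,0,0,-1]

```text
time_s: 2.7
eef_pos: [434.8, -334.6, 32.2]
ee_rot: [0.001, 0.974, 0.226, 0.0]
force: [-1.3, 0.3, 6.1]
grip_width: 0.298
grip_force: 39.1
```

Request:
send_rows:
  targets: [0,0,0,0,0,-0.3,-1,0,0,0,0,0,-0.7,-1,0,0,0,0.4,-0.27,0,-1,0,0,0,0.6,-0.41,0,-1,0,0,0,0.6,-0.41,0,-1]

```text
time_s: 3.32
eef_pos: [491.9, -231.9, 90.9]
ee_rot: [-0.001, 0.974, 0.226, -0.0]
force: [0.9, -0.3, -3.9]
grip_width: 0.296
grip_force: 40.4
```

Request:
send_rows:
  targets: [0,0,0,0.6,-0.41,0,-1,0,0,0,0.6,-0.41,0,-1,0,0,0,0.6,-0.41,0,-1,0,0,0,0.4,-0.27,0,-1,0,0,0,0.2,-0.14,0,-1]

```text
time_s: 3.95
eef_pos: [577.8, -80.1, 90.7]
ee_rot: [-0.0, 0.974, 0.227, -0.001]
force: [0.8, -0.9, -3.8]
grip_width: 0.294
grip_force: 40.4
```

Request:
send_rows:
  targets: [0,0,0,0,0,0.3,-1,0,0,0,0,0,0,-1,0,0,0,0,0,0,-1,0,0,0,0,0,0,-1]

```text
time_s: 4.45
eef_pos: [577.9, -82.2, 73.8]
ee_rot: [0.0, 0.974, 0.226, 0.0]
force: [0.1, 0.0, -4.0]
grip_width: 0.291
grip_force: 40.3
```

```bash
python3 - <<'E'
from h import *
print(delta([578.7,-80.8,60]))
t=snap('top','t2');s=snap('side','s2')
def crop(c,x0,y0,w,h,k): return cv2.resize(cv2.cvtColor(c['img'][y0:y0+h,x0:x0+w],cv2.COLOR_RGB2BGR),None,fx=k,fy=k,interpolation=cv2.INTER_CUBIC)
cv2.imwrite('pics/c2.png',np.hstack([crop(t,280,120,80,100,5),crop(s,245,150,80,100,5)]))
E
```

```text
(array([ 0.022, -0.016,  0.23 ]), array([[ 0.898,  0.439,  0.001],
       [ 0.439, -0.898, -0.   ],
       [ 0.   ,  0.   , -1.   ]]), array([577.9, -82.2,  73.8]), 4.45)
```

View pics/c2.png

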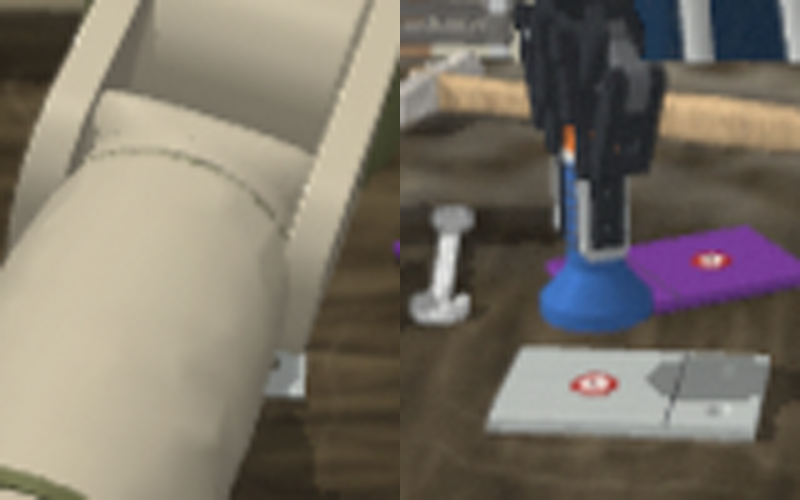

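```bash
python3 - <<'E'
from h import *
s=load('s2'); p=np.array([577.9,-82.2]);zu=73.8-32
def ext(x,y):
    a=np.linspace(0,6.283,73);P=[[x+26*np.cos(b),y+26*np.sin(b),zu+h] for b in a for h in(0,10)]
    q=proj(s,P);q=(q-[245,150]+.4)*5;return q[:,0].min()+400,q[:,0].max()+400,q[:,1].max()
for d in(-6,-3,0,3,6): print(d,np.round(ext(p[0]+.898*d,p[1]+.44*d),1))
print('spot',(proj(s,[[578.7,-80.8,6]])-[245,150]+.4)*5+[400,0])
E
```

```text
-6 [548.3 662.5 331.5]
-3 [542.1 656.5 332.6]
0 [535.8 650.4 333.7]
3 [529.5 644.3 334.7]
6 [523.2 638.2 335.8]
spot [[593.58144753 383.74295286]]
```

Request:
send_rows:
  targets: [0,0,0,0.04,-0.01,0.2,-1,0,0,0,0,0,0.2,-1,0,0,0,0,0,0.13,-1,0,0,0,0,0,0,-1,0,0,0,0,0,0,-1]

```text
time_s: 5.18
eef_pos: [580.0, -80.0, 41.9]
ee_rot: [0.0, 0.974, 0.226, 0.0]
force: [0.4, 0.5, -4.0]
grip_width: 0.29
grip_force: 40.4
```

```bash
python3 - <<'E'
from h import *
print(delta([580,-80.2,38]))
s=snap('side','s3')
def crop(c,x0,y0,w,h,k): return cv2.resize(cv2.cvtColor(c['img'][y0:y0+h,x0:x0+w],cv2.COLOR_RGB2BGR),None,fx=k,fy=k,interpolation=cv2.INTER_CUBIC)
cv2.imwrite('pics/c3.png',crop(s,245,160,80,90,6))
E
```

```text
(array([-0.001,  0.002,  0.066]), array([[ 0.898,  0.44 ,  0.001],
       [ 0.44 , -0.898, -0.   ],
       [ 0.   ,  0.   , -1.   ]]), array([580. , -80. ,  41.9]), 5.175)
```

View pics/c3.png

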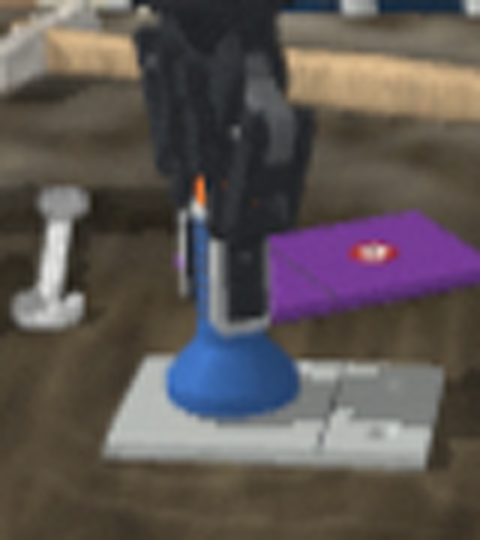

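```bash
python3 - <<'E'
from h import *
s=load('s3')
for dx,dy in[(0,0),(2,0),(0,2),(0,-2)]:
    a=np.linspace(0,6.283,73);P=[[578.7+dx+26*np.cos(b),-80.8+dy+26*np.sin(b),9.5+h] for b in a for h in(0,10)]
    q=(proj(s,P)-[245,160]+.4)*6;print(dx,dy,q[:,0].min(),q[:,0].max(),q[:,1].max())
E
```

```text
0 0 163.42834810133138 299.4830588882338 420.6835170659796
2 0 158.2226054924198 294.3243930103031 420.6038435871222
0 2 162.7290496470547 299.05188392289676 422.93200707504826
0 -2 164.1249448437868 299.91258396249714 418.4438693594631
```

Request:
send_rows:
  targets: [0,0,0,0.01,0,0.04,-1,0,0,0,0,0,0.02,-1,0,0,0,0,0,0,-1,0,0,0,0,0,0,-1]

```text
time_s: 5.72
eef_pos: [580.4, -79.7, 38.3]
ee_rot: [0.0, 0.974, 0.226, 0.0]
force: [0.3, -0.2, -1.8]
grip_width: 0.294
grip_force: 40.5
```

Request:
send_rows:
  targets: [0,0,0,0,0,0.01,-1,0,0,0,0,0,0,-0.3,0,0,0,0,0,0,0.2,0,0,0,0,0,0,0.6,0,0,0,0,0,0,0.8]

```text
time_s: 6.35
eef_pos: [580.4, -79.7, 37.5]
ee_rot: [0.0, 0.974, 0.226, 0.0]
force: [-0.7, 0.3, -0.3]
grip_width: 0.898
grip_force: 0.0
```

Request:
send_rows:
  targets: [0,0,0,0,0,-0.3,0.8,0,0,0,0,0,-0.7,0.8,0,0,0,0,0,-0.9,0.8,0,0,0,0,0,0,-1,0,0,0,0,0,0,-1]

```text
time_s: 6.98
eef_pos: [580.1, -79.6, 151.7]
ee_rot: [-0.0, 0.974, 0.226, -0.0]
force: [-0.3, 0.1, 0.3]
grip_width: 0.485
grip_force: 0.0
```

Request:
send_rows:
  targets: [0,0,0,0,0,0,-1,0,0,0,0,0,0,-1,0,0,0,0,0,0,-1]

```text
time_s: 7.35
eef_pos: [580.2, -79.7, 151.0]
ee_rot: [-0.0, 0.974, 0.226, -0.0]
force: [0.6, -0.2, 0.4]
grip_width: -0.001
grip_force: 0.0
```

```bash
python3 - <<'E'
from h import *
print(delta([579.5,-80.5,105]))
s=snap('side','s4')
def crop(c,x0,y0,w,h,k): return cv2.resize(cv2.cvtColor(c['img'][y0:y0+h,x0:x0+w],cv2.COLOR_RGB2BGR),None,fx=k,fy=k,interpolation=cv2.INTER_CUBIC)
cv2.imwrite('pics/c4.png',crop(s,245,120,80,130,4.6))
for n,P in dict(tcp=monitor.sense()['eef_pos'],cap=[578.7,-80.8,100],foot=[578.7,-80.8,11]).items(): print(n,(proj(s,[P])-[245,120]+.4)*4.6)
E
```

```text
(array([-0.016,  0.008,  0.767]), array([[ 0.898,  0.44 , -0.001],
       [ 0.44 , -0.898,  0.   ],
       [-0.001, -0.001, -1.   ]]), array([580.2, -79.7, 151. ]), 7.35)
tcp [[166.61082353 214.75757057]]
cap [[173.01732728 315.24835281]]
foot [[177.83359017 482.00033356]]
```

View pics/c4.png

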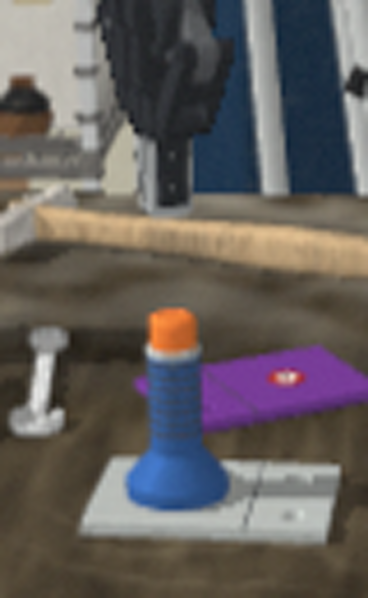

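The punch stands upright with its foot at the expected column (177 px in the crop). I'll swing the arm aside and check the other axis from above before pressing.

Request:
send_rows:
  targets: [0,0,0,-0.35,0.7,0,-1,0,0,0,-0.35,0.7,0,-1,0,0,0,-0.35,0.7,0,-1,0,0,0,-0.35,0.7,0,-1,0,0,0,-0.35,0.7,0,-1]

```text
time_s: 8.02
eef_pos: [578.3, -316.0, 151.4]
ee_rot: [-0.0, 0.974, 0.226, -0.0]
force: [0.2, -0.1, 0.3]
grip_width: -0.004
grip_force: 0.0
```

```bash
python3 - <<'E'
from h import *
t=snap('top','t5')
cv2.imwrite('pics/c5.png',cv2.resize(cv2.cvtColor(t['img'][140:210,285:370],cv2.COLOR_RGB2BGR),None,fx=8,fy=8,interpolation=cv2.INTER_CUBIC))
f=lambda P:((proj(t,P)-[285,140]+.5)*8-.5)
a=np.linspace(0,6.283,73)
q=f([[578.7+26*np.cos(b),-80.8+26*np.sin(b),6+h] for b in a for h in(0,10)]);print(q.min(0),q.max(0))
q=f([[578.7+11.5*np.cos(b),-80.8+11.5*np.sin(b),100] for b in a]);print('captop',q.min(0),q.max(0),q.mean(0))
# does the blank corners still match
print([at_z(t,u,6) for u in[]], delta([579.5,-80.5,105]))
E
```

```text
[257.47586189 162.52581603] [411.43399238 318.55648204]
captop [301.51418907 133.90959783] [374.21094244 203.99491493] [337.85107364 168.4392559 ]
[] (array([ 1.789, -3.601,  0.758]), array([[ 0.9  ,  0.436,  0.   ],
       [ 0.436, -0.9  , -0.002],
       [-0.001,  0.002, -1.   ]]), array([ 577.2, -321.6,  151. ]), 8.075)
```

View pics/c5.png

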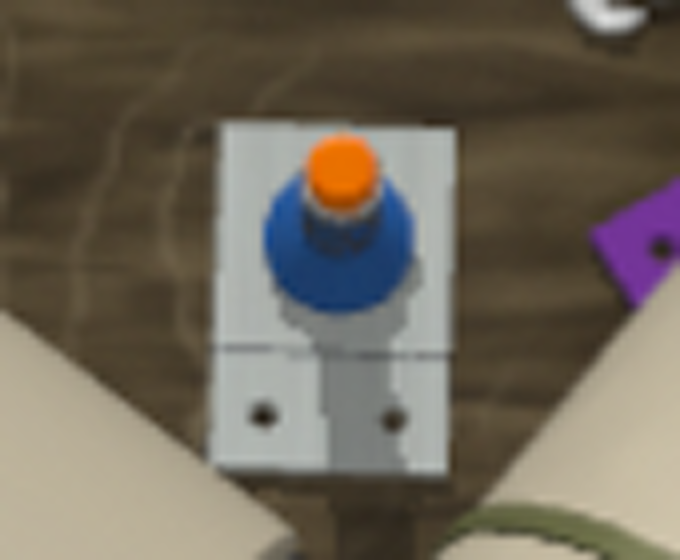

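The top crop shows the cap centred near (342,172) and the foot spanning 263–413, which puts the punch within about 1.2 mm of the spot. The blank hasn't moved. Next I press with closed fingers.

Request:
send_rows:
  targets: [0,0,0,0.35,-0.7,0,-1,0,0,0,0.35,-0.7,0,-1,0,0,0,0.35,-0.7,0,-1,0,0,0,0.35,-0.7,0,-1,0,0,0,0.33,-0.69,0,-1]

```text
time_s: 8.7
eef_pos: [579.3, -79.2, 151.4]
ee_rot: [-0.0, 0.974, 0.226, -0.0]
force: [0.4, 0.6, -0.1]
grip_width: 0.002
grip_force: 0.0
```

Request:
send_rows:
  targets: [0,0,0,0,0,0,-1,0,0,0,0,0,0.4,-1,0,0,0,0,0,0.35,-1,0,0,0,0,0,0,-1,0,0,0,0,0,0,-1]

```text
time_s: 9.32
eef_pos: [580.0, -81.5, 107.4]
ee_rot: [0.0, 0.974, 0.226, 0.001]
force: [1.1, 0.0, -0.3]
grip_width: -0.0
grip_force: 0.0
```

Request:
send_rows:
  targets: [0,0,0,-0.01,0,0.06,-1,0,0,0,0,0,0.06,-1,0,0,0,0,0,0.02,-1,0,0,0,0,0,0.02,-1,0,0,0,0,0,0,-1]

```text
time_s: 9.95
eef_pos: [579.4, -81.3, 98.1]
ee_rot: [0.001, 0.974, 0.226, 0.001]
force: [-2.8, 1.4, 10.1]
grip_width: 0.001
grip_force: 4.6
```

Request:
send_rows:
  targets: [0,0,0,0,0,0.02,-1,0,0,0,0,0,0.02,-1,0,0,0,0,0,0.02,-1,0,0,0,0,0,0,-1]

```text
time_s: 10.45
eef_pos: [579.4, -81.2, 94.7]
ee_rot: [0.001, 0.974, 0.226, 0.001]
force: [-2.4, 0.1, 11.0]
grip_width: 0.001
grip_force: 5.3
```

Request:
send_rows:
  targets: [0,0,0,0,0,0.03,-1,0,0,0,0,0,0.03,-1,0,0,0,0,0,0.02,-1,0,0,0,0,0,0,-1]

```text
time_s: 10.95
eef_pos: [579.2, -81.2, 88.9]
ee_rot: [0.0, 0.974, 0.226, 0.0]
force: [0.4, 0.2, 3.9]
grip_width: -0.003
grip_force: 1.7
```

Request:
send_rows:
  targets: [0,0,0,0,0,0.03,-1,0,0,0,0,0,0.02,-1,0,0,0,0,0,0,-1,0,0,0,0,0,0,-1]

```text
time_s: 11.45
eef_pos: [579.6, -81.2, 87.7]
ee_rot: [0.001, 0.974, 0.226, 0.001]
force: [-5.7, -0.1, 18.7]
grip_width: -0.001
grip_force: 9.5
```

Force dropped to 3.9 N at the snap, then rose to 18.7 N at the end stop. I'll release straight up and swing away.

Request:
send_rows:
  targets: [0,0,0,0,0,-0.05,-1,0,0,0,0,0,-0.1,-1,0,0,0,0,0,-0.2,-1,0,0,0,0,0,-0.4,-1,0,0,0,0,0,-0.4,-1]

```text
time_s: 12.08
eef_pos: [578.5, -80.8, 154.7]
ee_rot: [-0.001, 0.974, 0.226, -0.001]
force: [0.5, 0.1, -0.2]
grip_width: 0.001
grip_force: 0.0
```

Request:
send_rows:
  targets: [0,0,0,-0.35,0.7,0,-1,0,0,0,-0.35,0.7,0,-1,0,0,0,-0.35,0.7,0,-1,0,0,0,-0.35,0.7,0,-1,0,0,0,-0.35,0.7,0,-1]

```text
time_s: 12.7
eef_pos: [576.7, -317.0, 154.0]
ee_rot: [-0.001, 0.974, 0.226, -0.0]
force: [-0.6, 0.5, -0.0]
grip_width: 0.004
grip_force: 0.0
```

```bash
python3 - <<'E'
from h import *
t=snap('top','t6');s=snap('side','s6')
c=lambda i:cv2.cvtColor(i,cv2.COLOR_RGB2BGR)
a=cv2.resize(c(t['img'][140:210,285:350]),None,fx=6,fy=6,interpolation=cv2.INTER_CUBIC)
b=cv2.resize(c(s['img'][180:250,255:320]),None,fx=6,fy=6,interpolation=cv2.INTER_CUBIC)
cv2.imwrite('pics/c6.png',np.hstack([a,b]))
E
```

```text
(no output)
```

View pics/c6.png

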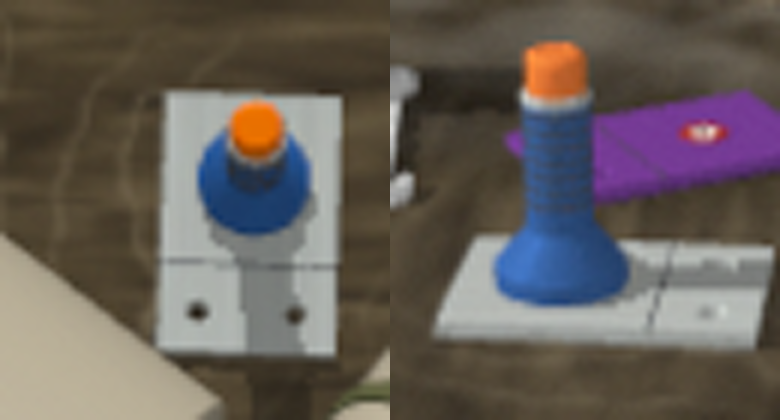

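Both crops show the punch standing where it was (cap at (257,129) in the top crop), with the cap back up and the blank unmoved. I'm handing in.

```bash
python3 -c "
from rig import job
print(job.finish_job())"
```

```text
the job is handed in; nothing more can be done
None
```

The job is handed in at about 13 s: the farthest punch stands within about 1.2 mm of the red spot, its cap was pressed to the stop past the spring's snap and has come back up, and the red-spot blank looks unmoved in the last pictures (I did not re-check the blue one, which the arm stayed clear of).

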